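# Bring out the desk carousel and hold the ink bottle to the front

## Task

Pull the carousel's carriage straight out from under the shelf by its upright tab until it is fully out. Then turn the turntable until the ink bottle faces squarely to the front, in line behind the tab, and finish with the gripper still holding the turntable there, motionless, with the carriage still out. Leave the mug, stapler and notebook where they are.

Things in the scene. Friction and masses are not known exactly. Their poses are not given: they have to be found in the camera images.
- stand: Fixed dark wooden stand: base board with side rails (415 x 234 mm, 24 mm high) and over its rear a shelf (150 x 360 mm, underside 170, top 188 mm above the stand's foot). Heading differs by up to 0.25 rad. Origin at foot height under the turntable's axis as it is when the carriage is fully out. Own x points to the back (shelf's front edge at x = +160 mm), -x is the front, y left, z up.
- carriage (a joint): Travel of the carriage along the stand's -x direction: 0 = fully in (turntable half under the shelf), 0.150 m = fully out, against a stop. Starts between 0 and 0.05. Slides with about 3 N of friction; it stays where it is left but can be pushed back by accident.
- tab_top (a point): Top centre of the carriage's upright wooden pull tab, 117 mm above the stand's foot. The tab is 26 mm wide across (along the stand's y), 10 mm thick (along x), and free for its upper 75 mm; it stands at the front of the carriage, 115 mm in front of the turntable's axis. Moves with the carriage.
- axis_point (a point): Point on the turntable's vertical axis, 40 mm above the stand's foot (top of the disc). Moves with the carriage. The point's own axes are those of the stand: -x is the front.
- turntable (a joint): Angle in rad, growing anticlockwise seen from above, free in both directions (friction about 0.03 N m). 0 or a whole turn = ink bottle exactly in front, in line with the tab. Starts at 1.2 to 5.08. Dark wooden disc, radius 85 mm, with an ink bottle, two rubber stamps and a binder clip fixed on it 54 mm from the axis, a quarter turn apart; the tallest reaches 106 mm above the stand's foot.
- bottle_mid (a point): Centre, half-way up, of the ink bottle (49 x 48 x 58 mm, squat dark body with a black screw cap), fixed on the turntable 54 mm from the axis, 69 mm above the stand's foot.
- post_top (a point): Top centre of the upright brass post fixed on the turntable for turning it: 58 mm from the axis, an eighth of a turn anticlockwise (seen from above) of the ink bottle, top 155 mm above the stand's foot. Its upper 43 mm are a round grip sleeve, 18 mm in diameter, that spins freely on the post like a crank's handle and stands clear above everything on the turntable.
- white_mug: White mug, 84 x 123 x 91 mm, loose on the desk to the left of the stand; origin on its underside. Leave alone.
- black_stapler: Black stapler, 36 x 153 x 44 mm, loose on the desk, right of the stand; origin at the centre of its underside. Leave alone.
- black_notebook: Black notebook, 148 x 110 x 16 mm, loose on the desk, right of the stand; origin at the centre of its underside. Leave alone.

How it is judged:
By the outcome, as a careful person would: the job done as asked, in the order asked, and still so for the second after the job is handed in, while the arm keeps its last pose, push and grip.
It also fails if it takes over 54 s, if anything falls off the work surface, if the arm or the gripper's body presses on something with over 40 N, if the wrist force passes 120 N, or if a joint passes its speed limit or range.

## Robot

A 6-joint arm with a two-finger parallel gripper is mounted at the origin on a cart in front of the work surface, level with it; the furniture and walls round the work are solid. World frame = base frame: x ahead of the robot, y to its left, z up, the work surface at z = 0. Lengths are in m, angles in rad, forces in N, time in s.
With the tool pointing down it reaches from about 0.35 to 0.85 m from the base axis. Payload 8.1 kg.
Tool frame: the origin (TCP) lies between the finger pads; the fingertips stand 11 mm ahead of it and the grasp point (between the pads) lies 8 mm behind it (robot.tips_ahead is the distance from the TCP to the fingertips, in m); z points along the fingers, y is the line along which they close (so a half turn about z gives the same grasp; the last joint's range is limited). The gripper opens to 93 mm and grips with 3 to 60 N. Pads are 15 mm wide; open, the fingers measure 128 mm over their backs; the gripper's body (75 mm by 188 mm) begins 65 mm behind the grasp point.
Start: joints at [-1.339, 0.13, 1.488, -0, 1.523, -0.085], TCP at [0.187, -0.57, 0.23] pointing down, gripper open.
Joint ranges: [-2.96, 2.96], [-0.89, 2.26], [0.02, 2.5], [-1.34, 4.48], [0, 2.73], [-2.66, 2.66]. Speed limits (rad/s): [2.39, 2.39, 2.79, 3.14, 3.14, 3.14].

## Interface

Orientations are given as a rotation vector (axis times angle).
In Python, from plant import robot gives the robot as it stands. The module is installed in compiled form; this text tells all that it offers.
- The arm moves only by the tool move_arm, never from a script. Its argument "deltas" is one flat list of numbers, 7 for each row, row after row: the shift along the tool's x, y, z in m, then the turn, a rotation vector about the tool's x, y, z in rad, then the opening, from 0 (shut) to 1 (fully open). A call has 1 to 12 rows; each row is the pose to reach, as a shift and turn from the pose commanded when the call began, along the tool's axes at that moment; what a row does not reach only later rows make up. A row lasts 1/8 s, in which the tool goes at most 62.5 mm and 10.7 degrees, less where a joint would pass 70% of its speed; a pose out of reach is approached as far as the arm can. A call with a gripper value outside its range is refused whole. The fingers move at their own pace and stop on an object; "squeeze" is the grip in N (left out, the last holds). Time passes only in rows, so rows that repeat a pose let the fingers close. It gives the time, the measured TCP pose, the force, the opening and the grip force at its end, in the units of the state.
- robot.read_state(): the state, without advancing time (a new reading comes with each control period).
- robot.read_camera(name): name is "scene" or "top" or "wrist"; returns (picture, depth): 420x560x3 uint8, red, green, blue; 420x560 float32, m along the optical axis (not along the pixel's ray), 0 where there is no reading.
- robot.camera_model(name): a dict with "K" (3x3 intrinsics, pixels), "k1" (the pictures are not rectified: a ray, as slopes to the right and down, at radius r is drawn at 1 + k1 r^2 times it, then the intrinsics apply), "R" (3x3) and "t" (3): a world point X has camera coordinates R X + t; the wrist camera has in their place "tool_from_camera" (4x4, takes a point from camera to tool coordinates, whose origin is the TCP and whose axes are the flange's). Camera axes: x right, y down, z forward; pixel columns grow to the right and rows downward; lengths in m; the calibration is good to about 2 mm. A picture is of the moment at which its call begins: read the wrist's pose just before it. camera_model takes no time and is no camera call.
- robot.close_job(): hands the job in; it is judged then, once.
Trained networks look in the newest picture that a camera, given by its name, has taken for a name from the list of things; names that differ only in an ending like _2 or _b are one class to them, and where a whole thing is asked for, a point or a joint stands for the part that bears it (a point fixed in the world has none). Each returns a list of dicts, best first, with "confidence" (0 to 1); they miss things now and then, are a little off and sometimes report something else, mostly with a low value. They report only what shows in the picture. A call takes as long as a camera call.
- robot.recognise(camera, label): "uv" ([column, row] in pixels, amid what is visible of it).
The state is a dict: "t": time; "q": joint angles; "dq": joint speeds; "joint_torque": joint torques, N m; "tool_pos": TCP position; "orientation": TCP orientation; "force": force on the tool from outside, world axes, zero at the start; "wrist_torque": the same for the moment, N m; "opening": finger opening in m; "gripper_force": force on a finger pad.
Only numpy, scipy, OpenCV 4.12 (cv2) and the standard library are available. Lean on these libraries where they do the work, as an engineer would, in place of code of your own. Each camera call takes 0.05 s, during which the arm holds its last target. There are 200 camera calls.

## Working session

There is one attempt and no reset: what is moved stays moved. The work goes in short steps, Python scripts to look and compute and a tool call to move; the robot and the scene stay as the last step left them, time stands still between calls to the robot, and variables do not carry over. Pictures are saved under pics/ and viewed, at most 10 in all, crops included, and the job is handed in when it is done.

Besides the shell and the picture viewer there is one more tool, called after "Request:" as name(argument=value, ...), one argument or row to a line, values as JSON. move_arm: Moves the arm, as the interface text tells. Its arguments: {"type":"object","properties":{"deltas":{"type":"array","items":{"type":"number"}},"squeeze":{"type":"number"}},"required":["deltas"]}

```bash
mkdir -p pics; cat > h.py <<'E'
import numpy as np, cv2
from plant import robot
from scipy.spatial.transform import Rotation as Ro
def cam(n):
    s=robot.read_state(); p,d=robot.read_camera(n); m=robot.camera_model(n)
    if 'R' in m: R=np.array(m['R']).T; t=-R@np.array(m['t'])
    else:
        T=np.array(m['tool_from_camera']); A=Ro.from_rotvec(s['orientation']).as_matrix()
        R=A@T[:3,:3]; t=A@T[:3,3]+np.array(s['tool_pos'])
    return p,d,m,R,t
def ray(m,uv):
    K=np.array(m['K'],float)
    return np.append(cv2.undistortPoints(np.array([[uv]],float),K,np.array([m['k1'],0,0,0,0.]))[0,0],1)
def at_depth(c,uv,z): return c[3]@(ray(c[2],uv)*z)+c[4]
def at_z(c,uv,z):
    r=c[3]@ray(c[2],uv); return c[4]+r*(z-c[4][2])/r[2]
def cloud(c):
    d=c[1]; v,u=np.nonzero(d>0); K=np.array(c[2]['K'],float)
    q=cv2.undistortPoints(np.stack([u,v],1).astype(float)[:,None],K,np.array([c[2]['k1'],0,0,0,0.]))[:,0]
    z=d[v,u]; P=np.c_[q*z[:,None],z]@c[3].T+c[4]; return P,u,v
def save(c,n): cv2.imwrite('pics/'+n+'.png',c[0][:,:,::-1])
E
python3 - <<'E'
from h import *
for n in('scene','top'):
    c=cam(n); save(c,n+'0'); print(n,c[4].round(3),c[3][:,2].round(2))
    for l in('tab_top','axis_point','bottle_mid','post_top','stand','white_mug','black_stapler','black_notebook'):
        for r in robot.recognise(n,l)[:2]:
            u,v=r['uv']; z=c[1][int(v),int(u)]
            print(l,np.round(r['uv']),round(r['confidence'],2),at_depth(c,(u,v),z).round(3) if z>0 else None)
E
```

```text
scene [0.103 0.876 0.785] [ 0.42 -0.75 -0.52]
tab_top [234. 249.] 0.69 [0.684 0.086 0.042]
axis_point [233. 245.] 0.72 [0.695 0.073 0.044]
bottle_mid [231. 244.] 0.79 [0.703 0.072 0.046]
post_top [228. 238.] 0.56 [0.719 0.064 0.056]
stand [225. 238.] 0.81 [0.686 0.122 0.105]
white_mug [215. 304.] 0.65 [0.601 0.298 0.036]
white_mug [230. 241.] 0.24 [0.707 0.074 0.054]
black_stapler [358. 201.] 0.73 [ 0.448 -0.373  0.043]
black_notebook [312. 198.] 0.74 [ 0.629 -0.364  0.01 ]
top [ 0.388 -0.016  1.532] [ 0.15 -0.02 -0.99]
tab_top [249. 193.] 0.78 [0.693 0.067 0.041]
tab_top [247. 170.] 0.17 [0.774 0.07  0.044]
axis_point [249. 195.] 0.92 [0.679 0.064 0.061]
bottle_mid [247. 188.] 0.69 [0.707 0.071 0.06 ]
bottle_mid [176. 222.] 0.3 [0.591 0.323 0.039]
post_top [246. 185.] 0.84 [0.716 0.075 0.06 ]
post_top [178. 223.] 0.35 [0.589 0.32  0.033]
stand [250. 172.] 0.78 [0.765 0.061 0.049]
white_mug [178. 224.] 0.62 [0.585 0.317 0.039]
white_mug [365. 206.] 0.61 [ 0.638 -0.355  0.016]
black_stapler [382. 253.] 0.89 [ 0.468 -0.401  0.044]
black_notebook [366. 207.] 0.7 [ 0.638 -0.359  0.011]
```

```bash
python3 -c "
import cv2;cv2.imwrite('pics/b.png',cv2.resize(cv2.vconcat([cv2.imread('pics/scene0.png'),cv2.imread('pics/top0.png')]),(400,600)))"
```

```text
(no output)
```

View pics/top0.png

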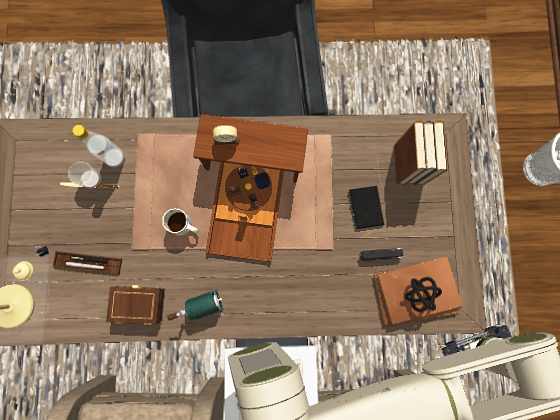

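View pics/scene0.png

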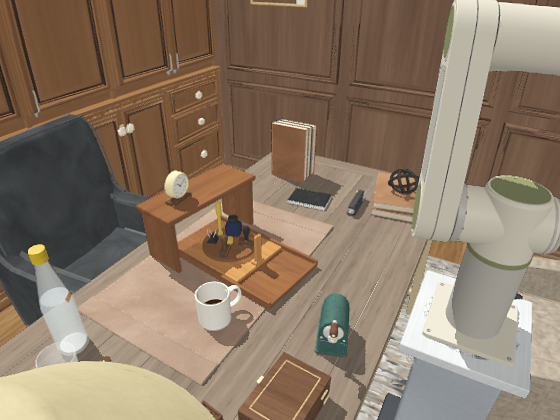

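The top view shows the tab near (241,228), the turntable centre near (251,188), the dark-blue bottle near (263,180), and the shelf at the rear. In the scene view the brass post's top is near (219,203) and the tab's top near (258,236).

```bash
python3 - <<'E'
from h import *
c=cam('top'); P,u,v=cloud(c)
def sel(z0,z1): return (P[:,2]>z0)&(P[:,2]<z1)&(abs(P[:,0]-.68)<.3)&(abs(P[:,1]-.05)<.22)
m=sel(.175,.2); r=cv2.minAreaRect(P[m][:,:2].astype(np.float32)); print('shelf',r, cv2.boxPoints(r).round(3).tolist(),P[m][:,2].mean())
a=cv2.boxPoints(r); e=[a[i]-a[i-1] for i in range(4)]; L=max(e,key=np.linalg.norm); L=L*np.sign(L[1]); h=np.arctan2(-L[0],L[1]); print('heading',h)
X=np.array([np.cos(h),np.sin(h)]);Y=np.array([-X[1],X[0]])
ctr=P[m][:,:2]; ctr=np.array(r[0]); O=ctr-X*.235; print('origin',O)
for n in('top','scene'):
    c=cam(n) ; P,u,v=cloud(c); S=(P[:,:2]-O)@np.c_[X,Y]
    k=(P[:,2]>.05)&(P[:,2]<.16)&(abs(S[:,1])<.1)&(S[:,0]<.24)&(S[:,0]>-.2)
    idx=np.nonzero(k)[0]
    print(n,len(idx))
    for i in idx[::(max(1,len(idx)//40))]: print(u[i],v[i],S[i].round(3),P[i,2].round(3),c[0][v[i],u[i]])
    crop=c[0][140:260,190:310] if n=='top' else c[0][180:300,180:330]
    cv2.imwrite(f'pics/{n}c.png',cv2.resize(crop,None,fx=4 ,fy=4,interpolation=2)[:, :,::-1])
i=cv2.imread('pics/topc.png');j=cv2.imread('pics/scenec.png')
cv2.imwrite('pics/cc.png',cv2.resize(cv2.hconcat([i,j]),(800,356)))
E
```

```text
shelf ((0.8302890062332153, 0.050041601061820984), (0.3594458997249603, 0.1533070206642151), 80.8484878540039) [[0.7260000109672546, -0.11500000208616257], [0.8769999742507935, -0.14000000059604645], [0.9350000023841858, 0.2150000035762787], [0.7829999923706055, 0.23999999463558197]] 0.1927795964364893
heading -0.15972409
origin [0.59828028 0.08741737]
top 662
243 165 [0.191 0.028] 0.054 [90 50 28]
245 168 [0.182 0.02 ] 0.05 [16 19 21]
241 170 [0.17  0.032] 0.062 [15 18 19]
241 171 [0.166 0.031] 0.061 [35 35 35]
243 172 [0.162 0.023] 0.067 [20 21 23]
242 173 [0.158 0.026] 0.066 [19 20 21]
239 174 [0.154 0.036] 0.064 [23 22 22]
265 174 [ 0.162 -0.056] 0.085 [18 24 41]
259 175 [ 0.151 -0.037] 0.101 [22 22 23]
257 176 [ 0.153 -0.029] 0.077 [20 23 37]
255 177 [ 0.148 -0.022] 0.077 [23 27 42]
254 178 [ 0.145 -0.019] 0.07 [54 34 31]
251 179 [ 0.145 -0.007] 0.051 [86 49 29]
255 180 [ 0.137 -0.024] 0.079 [27 25 42]
255 181 [ 0.135 -0.024] 0.073 [36 27 29]
254 182 [ 0.135 -0.019] 0.051 [87 49 27]
248 183 [0.127 0.001] 0.057 [141 106  35]
235 184 [0.119 0.047] 0.05 [80 46 26]
265 184 [ 0.127 -
[... 1975 characters left out ...]
239 [0.153 0.028] 0.056 [42 42 43]
250 239 [ 0.061 -0.036] 0.062 [108  78  58]
227 240 [0.084 0.039] 0.09 [116  95  52]
259 240 [-0.004 -0.004] 0.106 [159 113  66]
241 241 [ 0.074 -0.009] 0.064 [85 62 49]
224 242 [0.084 0.051] 0.09 [88 64 51]
256 242 [-0.005  0.011] 0.108 [163 115  71]
251 243 [ 0.047 -0.024] 0.06 [91 67 51]
246 244 [ 0.062 -0.019] 0.052 [95 71 53]
248 245 [ 0.055 -0.019] 0.052 [83 69 61]
260 246 [-0.002 -0.009] 0.08 [158 112  69]
229 248 [0.084 0.032] 0.057 [80 67 55]
261 249 [-0.003 -0.012] 0.068 [199 145  88]
227 251 [0.074 0.052] 0.062 [98 81 69]
261 252 [-0.002 -0.013] 0.056 [191 137  83]
227 254 [0.074 0.052] 0.051 [75 56 44]
256 256 [-0.002  0.01 ] 0.055 [170 121  75]
```

View pics/cc.png

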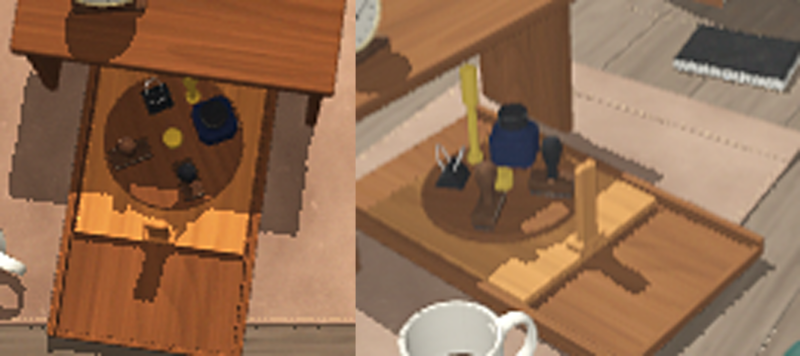

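The zoomed crops show the tab about mid-stand in front of the disc. The brass post is at the back, near the shelf edge, with the bottle at the rear right. That gives carriage ≈ 0.035 m and turntable ≈ 2.05 rad. Next I hover over the tab.

```bash
cat >> h.py <<'E'
H=-.16; O=np.array([.598,.0875])   # O: stand origin + .115..: S=(0,0) is the fully-out axis
def fr():
    X=np.array([np.cos(H),np.sin(H)]); return X,np.array([-X[1],X[0]])
def s2w(s): X,Y=fr(); return O+X*s[0]+Y*s[1]
def w2s(p): X,Y=fr(); d=np.asarray(p)[...,:2]-O; return d@np.c_[X,Y]
def plan(pos,yaw):
    """pos world, yaw = heading of line of tool y (mod pi) minus 90deg"""
    s=robot.read_state(); A=Ro.from_rotvec(s['orientation']); best=None
    for k in(0,np.pi):
        y=np.array([-np.sin(yaw+k),np.cos(yaw+k),0]); z=np.array([0,0,-1.]); x=np.cross(y,z)
        B=Ro.from_matrix(np.c_[x,y,z]); r=(A.inv()*B).as_rotvec()
        if best is None or np.linalg.norm(r)<np.linalg.norm(best): best=r
    return A.inv().apply(np.array(pos)-s['tool_pos']).round(4),best.round(4)
E
python3 - <<'E'
from h import *
s=robot.read_state(); print(Ro.from_rotvec(s['orientation']).as_matrix().round(3),s['q'])
print(plan([*s2w([-.0,0]),.23],H))
E
```

```text
[[ 0.95   0.312  0.   ]
 [ 0.312 -0.95   0.   ]
 [ 0.    -0.    -1.   ]] [-1.33938057e+00  1.30417811e-01  1.48818249e+00  1.30257655e-05
  1.52299383e+00 -8.54340986e-02]
(array([ 5.955e-01, -4.968e-01, -4.000e-04]), array([-0.    , -0.    ,  0.4768]))
```

Request:
move_arm(
  deltas=[0.05, -0.041, 0, 0, 0, 0.04, 1, 0.1, -0.083, 0, 0, 0, 0.08, 1, 0.15, -0.125, 0, 0, 0, 0.12, 1, 0.2, -0.167, 0, 0, 0, 0.16, 1, 0.25, -0.208, 0, 0, 0, 0.2, 1, 0.3, -0.25, 0, 0, 0, 0.24, 1, 0.345, -0.288, 0, 0, 0, 0.28, 1, 0.39, -0.325, 0, 0, 0, 0.32, 1, 0.435, -0.363, 0, 0, 0, 0.36, 1, 0.48, -0.4, 0, 0, 0, 0.4, 1, 0.525, -0.438, 0, 0, 0, 0.44, 1, 0.56, -0.467, 0, 0, 0, 0.477, 1],
)

```text
t: 2.55
tool_pos: [0.5745, 0.0505, 0.2297]
orientation: [-3.131, 0.251, -0.001]
force: [0.8, -0.9, -0.4]
opening: 0.093
gripper_force: 0.0
```

```bash
python3 - <<'E'
from h import *
s=robot.read_state(); print(s['t'],s['tool_pos'],s['q'].round(2) if hasattr(s['q'],'round') else s['q'])
c=cam('wrist'); save(c,'w1'); print(c[4].round(3),c[3][:,2].round(2))
P,u,v=cloud(c); S=w2s(P)
k=(abs(P[:,2]-.117)<.006)&(abs(S[:,0])<.025)&(abs(S[:,1])<.03); print('tabtop',k.sum(),S[k].min(0),S[k].max(0),S[k].mean(0),P[k][:,2].mean())
if k.sum()>10: print(cv2.minAreaRect(P[k][:,:2].astype(np.float32)))
print(plan([*s2w([0,0]),.09],H))
E
```

```text
2.55 [0.57446456 0.05049797 0.22970591] [-0.    0.07  1.56  0.    1.52  1.73]
[0.646 0.04  0.385] [-0.26  0.04 -0.97]
tabtop 371 [-0.00393751 -0.01297711] [0.00604821 0.012078  ] [ 0.00171704 -0.00059844] 0.11977381071188033
((0.5989853143692017, 0.08688165992498398), (0.02504797838628292, 0.009953332133591175), 80.63178253173828)
(array([ 0.0164, -0.0357,  0.1394]), array([-0.0029, -0.0007, -0.0002]))
```

View pics/w1.png

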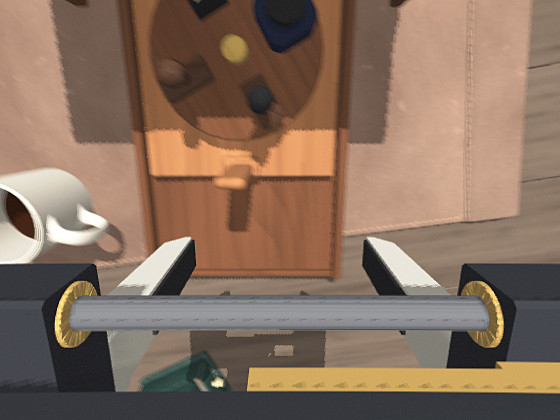

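The wrist view shows the tab top at (233,172), with the disc behind it. It measures 25 x 10 mm at z ≈ 0.12, as expected. I go down over it and grip.

Request:
move_arm(
  deltas=[0.018, -0.036, 0.02, 0, 0, 0, 0.7, 0.018, -0.036, 0.07, 0, 0, 0, 0.7, 0.018, -0.036, 0.12, 0, 0, 0, 0.7, 0.018, -0.036, 0.138, 0, 0, 0, 0.7, 0.018, -0.036, 0.138, 0, 0, 0, 0.7, 0.018, -0.036, 0.138, 0, 0, 0, 0.2, 0.018, -0.036, 0.138, 0, 0, 0, 0.1, 0.018, -0.036, 0.138, 0, 0, 0, 0.1, 0.018, -0.036, 0.138, 0, 0, 0, 0.1],
  squeeze=30,
)

```text
t: 3.72
tool_pos: [0.5984, 0.0838, 0.0929]
orientation: [-3.126, 0.251, -0.005]
force: [6.9, 26.2, -2.8]
opening: 0.0302
gripper_force: 13.4
```

Request:
move_arm(
  deltas=[0, -0.002, 0, 0, 0, 0, 0.1, 0, -0.003, 0, 0, 0, 0, 0.1, 0, -0.003, 0, 0, 0, 0, 0.1],
)

```text
t: 4.1
tool_pos: [0.5987, 0.086, 0.0928]
orientation: [-3.128, 0.25, -0.004]
force: [1.7, 9.5, 1.7]
opening: 0.0256
gripper_force: 30.0
```

Request:
move_arm(
  deltas=[-0.01, -0.001, 0, 0, 0, 0, 0.1, -0.025, -0.001, 0, 0, 0, 0, 0.1, -0.045, -0.001, 0, 0, 0, 0, 0.1, -0.065, -0.001, 0, 0, 0, 0, 0.1, -0.085, -0.001, 0, 0, 0, 0, 0.1, -0.1, -0.001, 0, 0, 0, 0, 0.1, -0.11, -0.001, 0, 0, 0, 0, 0.1, -0.11, -0.001, 0, 0, 0, 0, 0.1],
)

```text
t: 5.1
tool_pos: [0.4893, 0.1034, 0.0928]
orientation: [-3.13, 0.25, -0.002]
force: [-2.6, 6.1, 4.9]
opening: 0.0259
gripper_force: 30.0
```

Request:
move_arm(
  deltas=[-0.003, 0, 0, 0, 0, 0, 0.1, -0.006, 0, 0, 0, 0, 0, 0.1, -0.009, 0, 0, 0, 0, 0, 0.1, -0.009, 0, 0, 0, 0, 0, 0.1],
)

```text
t: 5.6
tool_pos: [0.4834, 0.1043, 0.0929]
orientation: [-3.13, 0.251, -0.011]
force: [14.2, 6.0, -7.6]
opening: 0.0255
gripper_force: 30.0
```

The arm has met the stop: it stopped 3 mm short of its target with the force up to 14 N. I release, rise, and look at the turntable.

Request:
move_arm(
  deltas=[0.002, 0, 0, 0, 0, 0, 0.2, 0.002, 0, 0, 0, 0, 0, 0.7, 0.002, 0, 0, 0, 0, 0, 0.7, 0.002, 0, -0.04, 0, 0, 0, 0.7, 0.002, 0, -0.09, 0, 0, 0, 0.7, 0.002, 0, -0.14, 0, 0, 0, 0.7, 0.002, 0, -0.16, 0, 0, 0, 0.7, 0.002, 0, -0.16, 0, 0, 0, 0.7],
)

```text
t: 6.6
tool_pos: [0.483, 0.1033, 0.2526]
orientation: [-3.131, 0.252, -0.004]
force: [-0.4, 0.6, -0.4]
opening: 0.0651
gripper_force: 0.0
```

```bash
python3 - <<'E'
from h import *
s=robot.read_state(); print(s['t'],s['tool_pos'],s['force'])
c=cam('wrist'); save(c,'w2')
P,u,v=cloud(c); S=w2s(P)
def rep(n,k):
    print(n,k.sum()); 
    if k.sum()>5: print(S[k].min(0).round(4),S[k].max(0).round(4),np.median(S[k],0).round(4),P[k][:,2].mean().round(4),cv2.minAreaRect(S[k].astype(np.float32)))
rep('tab',(abs(P[:,2]-.118)<.006)&(abs(S[:,0]+.115)<.03)&(abs(S[:,1])<.03))
rep('post',(abs(P[:,2]-.156)<.007)&(abs(S[:,0])<.09)&(abs(S[:,1])<.09))
im=c[0].astype(int)[v,u]; 
rep('bottle',(P[:,2]>.06)&(P[:,2]<.11)&(im[:,2]>im[:,0]+15)&(abs(S[:,0])<.1)&(abs(S[:,1])<.1))
for l in('bottle_mid','post_top'):
    for r in robot.recognise('wrist',l)[:2]: print(l,r, w2s(at_z(c,r['uv'],.155 if l[0]=='p' else .1)))
c=cam('top'); P,u,v=cloud(c);S=w2s(P);im=c[0].astype(int)[v,u]
rep('disc-ish red',(abs(P[:,2]-.042)<.012)&(im[:,0]<110)&(im[:,0]>im[:,2]+25)&(np.hypot(*S.T)<.1))
E
```

```text
6.6 [0.48296998 0.10329876 0.25256036] [-0.44161793  0.61753485 -0.36002869]
tab 288
[-0.1193 -0.0129] [-0.1104  0.0122] [-1.142e-01  1.000e-04] 0.1199 ((-0.11489839106798172, -0.00036738719791173935), (0.008883032016456127, 0.02510729245841503), 0.3872058093547821)
post 0
bottle 1381
[-0.002  -0.0737] [ 0.0521 -0.0194] [ 0.0172 -0.0397] 0.079 ((0.02490517497062683, -0.04635637626051903), (0.046687766909599304, 0.04668537899851799), 29.07898712158203)
bottle_mid {'uv': [279.5, 74.4], 'confidence': 0.96} [-0.00590517 -0.00229003]
post_top {'uv': [279.1, 75.3], 'confidence': 0.71} [-0.01342325 -0.00187407]
disc-ish red 304
[-0.0435 -0.0817] [0.0821 0.0618] [ 0.0296 -0.0255] 0.045 ((0.030549660325050354, -0.025864265859127045), (0.16957297921180725, 0.09356465935707092), 48.97246551513672)
```

View pics/w2.png

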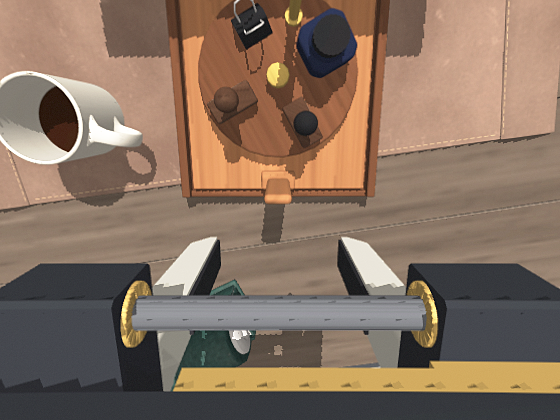

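The wrist view shows the carriage out: the tab at (277,185) measures S = -0.115. The bottle at (327,43) gives about 2.07 rad, and the post's base shows at (293,18), its top out of view. I move nearer to see the post.

Request:
move_arm(
  deltas=[0.04, 0.006, 0, 0, 0, 0, 0.7, 0.08, 0.013, 0, 0, 0, 0, 0.7, 0.1, 0.013, 0, 0, 0, 0, 0.7, 0.1, 0.013, 0, 0, 0, 0, 0.7],
)

```text
t: 7.3
tool_pos: [0.5786, 0.0741, 0.2491]
orientation: [3.131, -0.253, -0.006]
force: [-0.0, -0.8, -0.1]
opening: 0.065
gripper_force: 0.0
```

```bash
python3 - <<'E'
from h import *
s=robot.read_state(); print(s['t'],w2s(s['tool_pos']),s['tool_pos'])
c=cam('wrist'); save(c,'w3')
P,u,v=cloud(c); S=w2s(P)
k=(P[:,2]>.148)&(P[:,2]<.165)&(np.hypot(*S.T)<.09); print(k.sum())
if k.sum()>5: print(S[k].min(0),S[k].max(0),P[k][:,2].mean(),cv2.minEnclosingCircle(S[k].astype(np.float32)))
im=c[0].astype(int)[v,u]
k=(P[:,2]>.06)&(P[:,2]<.11)&(im[:,2]>im[:,0]+15)&(np.hypot(*S.T)<.1);print(k.sum(),cv2.minAreaRect(S[k].astype(np.float32)))
print(plan([*s2w([.0557,-.0163]),.127],H))
E
```

```text
7.3 [-0.01696993 -0.01632378] [0.57864614 0.07408834 0.2490888 ]
451
[ 0.04700835 -0.02445032] [ 0.06412953 -0.00738231] 0.15888576889273331 ((0.05579566955566406, -0.015687674283981323), 0.008852179162204266)
1141 ((0.037569157779216766, -0.03620704263448715), (0.08191761374473572, 0.050509847700595856), 42.348087310791016)
(array([7.370e-02, 1.000e-04, 1.223e-01]), array([ 0.0007,  0.0035, -0.0005]))
```

View pics/w3.png

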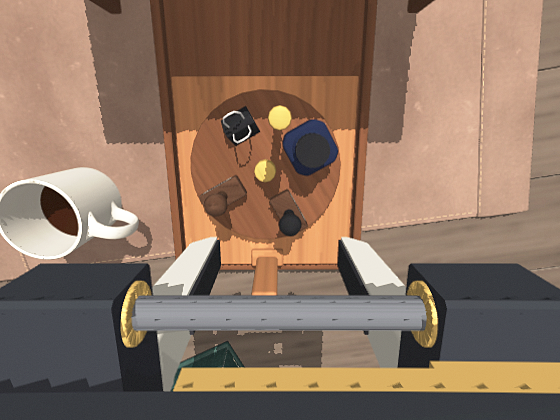

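The wrist view shows the post top at (280,117), measured at S (0.056, -0.016), which agrees with the prediction. I grip the sleeve.

Request:
move_arm(
  deltas=[0.04, 0, 0, 0, 0, 0, 0.6, 0.073, 0, 0.01, 0, 0, 0, 0.6, 0.073, 0, 0.05, 0, 0, 0, 0.6, 0.073, 0, 0.1, 0, 0, 0, 0.6, 0.073, 0, 0.121, 0, 0, 0, 0.6, 0.073, 0, 0.121, 0, 0, 0, 0.3, 0.073, 0, 0.121, 0, 0, 0, 0.1, 0.073, 0, 0.121, 0, 0, 0, 0.1, 0.073, 0, 0.121, 0, 0, 0, 0.1],
  squeeze=20,
)

```text
t: 8.48
tool_pos: [0.6519, 0.063, 0.1324]
orientation: [-3.131, 0.251, -0.004]
force: [-1.1, -0.9, 1.5]
opening: 0.0203
gripper_force: 1.2
```

```bash
python3 - <<'E'
from h import *
s=robot.read_state(); p=w2s(s['tool_pos']); print(p,s['tool_pos'][2],s['opening'],s['gripper_force'],s['force'])
# rows: deltas tool x=+X, tool y=-Y
a0=np.radians(-15.7); p0=.058*np.array([np.cos(a0),np.sin(a0)])
for f in np.linspace(0,118.8,13)[1:]:
    a=a0-np.radians(f); d=.058*np.array([np.cos(a),np.sin(a)])-p0; print(round(f),(d[0]).round(4),(-d[1]).round(4))
E
```

```text
[ 0.05707349 -0.01563453] 0.13235949921517137 0.02026160677046875 1.2479975447058678 [-1.07158711 -0.91178817  1.52654865]
10 -0.0035 0.0094
20 -0.0086 0.018
30 -0.0151 0.0256
40 -0.0228 0.032
50 -0.0315 0.037
59 -0.0409 0.0404
69 -0.0508 0.0421
79 -0.0608 0.0421
89 -0.0707 0.0404
99 -0.0801 0.037
109 -0.0888 0.032
119 -0.0965 0.0257
```

Request:
move_arm(
  deltas=[0, 0, 0, 0, 0, 0, 0.1, 0, 0, 0, 0, 0, 0, 0.1, -0.004, 0.0094, 0, 0, 0, 0, 0.1, -0.0095, 0.018, 0, 0, 0, 0, 0.1, -0.016, 0.0256, 0, 0, 0, 0, 0.1, -0.0238, 0.032, 0, 0, 0, 0, 0.1, -0.0325, 0.037, 0, 0, 0, 0, 0.1, -0.042, 0.0404, 0, 0, 0, 0, 0.1, -0.042, 0.0404, 0, 0, 0, 0, 0.1],
)

```text
t: 9.6
tool_pos: [0.6031, 0.0284, 0.132]
orientation: [3.13, -0.253, 0.003]
force: [0.3, -3.2, 7.2]
opening: 0.0176
gripper_force: 20.0
```

```bash
python3 - <<'E'
from h import *
s=robot.read_state(); p=w2s(s['tool_pos']); X,Y=fr(); f=s['force'][:2]@np.c_[X,Y]; print(p,np.hypot(*p),s['opening'],s['gripper_force'],f,s['force'])
E
```

```text
[ 0.01442668 -0.0575528 ] 0.05933340986824514 0.01764554251682201 20.001160204410553 [ 0.83260448 -3.06993679] [ 0.33287303 -3.16337441  7.20216511]
```

Request:
move_arm(
  deltas=[-0.0099, 0.0015, 0, 0, 0, 0, 0.1, -0.0199, 0.0015, 0, 0, 0, 0, 0.1, -0.0298, 0, 0, 0, 0, 0, 0.1, -0.0392, -0.0034, 0, 0, 0, 0, 0.1, -0.0479, -0.0084, 0, 0, 0, 0, 0.1, -0.0555, -0.0147, 0, 0, 0, 0, 0.1, -0.0555, -0.0147, 0, 0, 0, 0, 0.1, -0.0555, -0.0147, 0, 0, 0, 0, 0.1],
)

```text
t: 10.6
tool_pos: [0.5509, 0.053, 0.132]
orientation: [-3.131, 0.251, -0.003]
force: [-1.1, 0.1, 8.5]
opening: 0.0176
gripper_force: 20.0
```

```bash
python3 - <<'E'
from h import *
s=robot.read_state(); p=w2s(s['tool_pos']); X,Y=fr(); f=s['force'][:2]@np.c_[X,Y]; print(s['t'],p,np.hypot(*p),s['opening'],s['gripper_force'],f,s['force'])
c=cam('wrist'); save(c,'w4')
for n in('wrist','scene','top'):
    if n!='wrist': c=cam(n)
    P,u,v=cloud(c);S=w2s(P);im=c[0].astype(int)[v,u]
    k=(P[:,2]>.05)&(P[:,2]<.11)&(im[:,2]>im[:,0]+15)&(np.hypot(*S.T)<.1)
    print(n,k.sum())
    if k.sum()>5: print(S[k].min(0),S[k].max(0),cv2.minAreaRect(S[k].astype(np.float32)))
    k=(abs(P[:,2]-.118)<.008)&(abs(S[:,0]+.115)<.03)&(abs(S[:,1])<.03)
    if k.sum()>5: print('tab',k.sum(),S[k].min(0),S[k].max(0))
E
```

```text
10.6 [-0.04098762 -0.04158883] 0.05839191982462905 0.01761460084546013 20.001128017902374 [-1.11521135 -0.08070579] [-1.11382497  0.09799852  8.54884441]
wrist 2125
[-0.06239423 -0.02327809] [-0.00741022  0.05641917] ((-0.04127484932541847, 0.020241480320692062), (0.09059247374534607, 0.0424831360578537), 70.81725311279297)
scene 198
[-0.07838565 -0.02123297] [-0.03228982  0.02700009] ((-0.059349238872528076, 0.007067153230309486), (0.05098733305931091, 0.04117366299033165), 37.26203536987305)
tab 35 [-0.12006081 -0.0116457 ] [-0.11114561  0.01142907]
top 41
[-0.07663678 -0.0230022 ] [-0.0608852  0.0225408] ((-0.06880489736795425, -0.00011801347136497498), (0.04555288329720497, 0.01451959926635027), 88.1124267578125)
tab 23 [-0.11944077 -0.01269497] [-0.10962642  0.01069202]
```

View pics/w4.png

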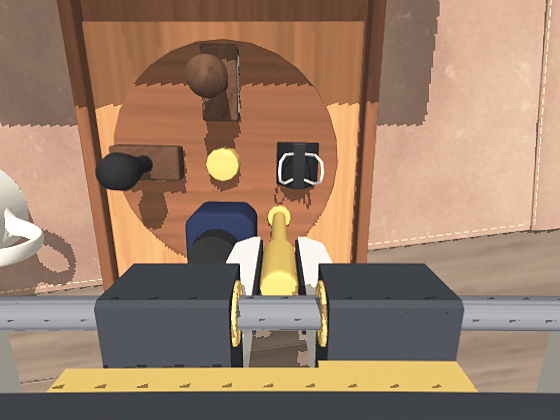

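The wrist view shows the sleeve held at (280,270), the bottle in front at (222,230), and the stamps and clip lined up with the stand. One finer angle check.

```bash
python3 - <<'E'
from h import *
c=cam('wrist'); P,u,v=cloud(c);S=w2s(P);im=c[0].astype(int)[v,u]
yel=(im[:,0]>120)&(im[:,1]>100)&(im[:,2]<.65*im[:,0])&(im[:,1]>.72*im[:,0])
cap=yel&(abs(u-222)<22)&(abs(v-164)<22); q=S[cap]; C,r=cv2.minEnclosingCircle(q.astype(np.float32)); print('cap',cap.sum(),np.median(q,0),C,r,P[cap][:,2].mean())
b=yel&(abs(u-279)<14)&(v>200)&(v<226)&(P[:,2]<.06)&(P[:,2]>.035)
if b.sum(): C2,r2=cv2.minEnclosingCircle(S[b].astype(np.float32)); print('base',b.sum(),C2,r2,P[b][:,2].mean(),np.degrees(np.arctan2(C2[1],C2[0])))
# bottle top face edge: rear edge slope
B=(im[:,2]>im[:,0]+12)&(u>180)&(u<262)&(v>195)&(v<265); 
print('bottle z',np.percentile(P[B][:,2],[5,50,95]))
rows=[]
for col in range(206,240,3):
    k=B&(u==col)&(P[:,2]>.05)
    if k.sum(): i=np.nonzero(k)[0][np.argmin(v[k])]; rows.append([*S[i],P[i,2]])
rows=np.array(rows); print(rows.round(4)); print('slope dx/dy',np.polyfit(rows[:,1],rows[:,0],1))
# clip & stamp centres: stand-off of stamp block (rear) and clip via colour
for n,(u0,u1,v0,v1) in {'stampL':(108,184,144,182),'stampR':(203,240,43,122)}.items():
    k=(u>=u0)&(u<=u1)&(v>=v0)&(v<=v1)&(P[:,2]>.052)&(P[:,2]<.075); print(n,k.sum(),cv2.minAreaRect(S[k].astype(np.float32)))
E
```

```text
cap 904 [ 0.00033463 -0.00103577] (0.00034738454269245267, 0.0008683594060130417) 0.013031049631536007 0.05953715892117286
base 278 (-0.04195918142795563, -0.040425855666399) 0.009038828313350677 0.050684773163420724 -136.06624887225843
bottle z [0.05324875 0.07794871 0.08161884]
[[-0.0304  0.0145  0.052 ]
 [-0.0304  0.0122  0.052 ]
 [-0.0304  0.01    0.0518]
 [-0.0305  0.0078  0.0515]
 [-0.0307  0.0056  0.051 ]
 [-0.0305  0.0032  0.0515]
 [-0.0304  0.0009  0.052 ]
 [-0.0302 -0.0015  0.0528]
 [-0.0305 -0.0036  0.0518]
 [-0.0306 -0.0058  0.0512]
 [-0.0305 -0.0081  0.0515]
 [-0.0307 -0.0103  0.051 ]]
slope dx/dy [ 0.00566441 -0.03049517]
stampL 1731 ((0.0005524223670363426, 0.05372774600982666), (0.048656657338142395, 0.02496897242963314), 89.0414047241211)
stampR 1852 ((0.053565043956041336, -0.0016054995357990265), (0.023477153852581978, 0.047637760639190674), 87.88948059082031)
```

All the cues (bottle's rear face, both stamps, post) put the angle within about 1° of square, and the tab is still at -0.115. I hold still, then hand in.

Request:
move_arm(
  deltas=[0, 0, 0, 0, 0, 0, 0.1, 0, 0, 0, 0, 0, 0, 0.1, 0, 0, 0, 0, 0, 0, 0.1],
)

```text
t: 11.18
tool_pos: [0.551, 0.0528, 0.132]
orientation: [-3.131, 0.252, -0.003]
force: [-1.0, -0.9, 8.7]
opening: 0.0175
gripper_force: 20.0
```

```bash
python3 -c "
from h import *
s=robot.read_state(); print(w2s(s['tool_pos']),s['gripper_force'],np.abs(s['dq']).max()); print(robot.close_job())"
```

```text
[-0.04084324 -0.0416907 ] 20.00109761953354 0.0020051885327548166
the job is handed in; nothing more can be done
None
```

I pulled the carriage fully out to its stop and turned the ink bottle to the front, within about 1° of square by my measurements. I handed the job in at about 11 s with the gripper still holding the post; the mug, stapler and notebook were not touched, and no verdict was returned.

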